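# Shut and lock the tank's inspection hatch

### The arm

A 7-joint arm with a two-finger parallel gripper is mounted at the origin on the work surface. World frame = base frame: x ahead of the robot, y to its left, z up, the work surface at z = 0. Lengths are in m, angles in rad, forces in N, time in s.
With the tool pointing down it reaches from about 0.425 to 0.925 m from the base axis. Payload 6.8 kg.
Tool frame: the origin (TCP) lies on the centre line of the jaws, within the pads' length; the fingertips stand bot.tip_reach ahead of it and the grasp point (between the pads) lies 3 mm ahead of it (bot.tip_reach is the distance from the TCP to the fingertips, in m); z points along the fingers, y is the line along which they close (so a half turn about z gives the same grasp; the last joint's range is limited). The gripper opens to 85 mm and grips with 20 to 120 N. Pads are 22 mm wide; open, the fingers measure 114 mm over their backs; the gripper's body (76 mm by 85 mm) begins 54 mm behind the grasp point. The pads swing forward as they close: fully open they stand 13 mm farther back than shut.
Start: joints at [-1.424, 0.477, 0.022, 1.555, -0.011, 1.109, -0.083], TCP at [0.17, 0.653, 0.253] pointing down, gripper open.
Joint ranges: [-2.96, 2.96], [-0.34, 2.1], [-1.41, 1.46], [0.24, 2.44], [-1.37, 4.51], [0.17, 1.92], [-2.96, 2.96]. Speed limits (rad/s): [2.39, 2.39, 3.14, 3.14, 3.14, 3.14, 3.14].

### API

Orientations are given as a unit quaternion [w, x, y, z].
In Python, from station import bot gives the robot as it stands.
- The arm moves only by the tool jog_arm, never from a script. Its argument "deltas" is a list of rows, each a list of 7 numbers: the shift along the world's x, y, z in m, then the turn, a rotation vector about the world's x, y, z in rad, then the opening, from 0 (shut) to 1 (fully open). In form: [[x, y, z, rx, ry, rz, grip], ...]. A call has 1 to 10 rows; each row shifts and turns the commanded pose from where the row before left it; what a row does not reach is not made up. A row lasts 1/10 s, in which the tool goes at most 50 mm and 8.59 degrees, less where a joint would pass 70% of its speed; a pose out of reach is approached as far as the arm can. A call with a gripper value outside its range is refused whole. The fingers move at their own pace and stop on an object; "newtons" is the grip in N (left out, the last holds). Time passes only in rows, so rows that do not move let the fingers close. It gives the time, the measured TCP pose, the force, the opening and the grip force at its end, in the units of the state.
- bot.get_obs(): the state, without advancing time (a new reading comes with each control period).
- bot.read_camera(name): name is "scene" or "top" or "wrist"; returns a dict with "img" (400x640x3 uint8, red, green, blue), "K" (3x3 intrinsics, pixels), "dist_coeffs" ([k1, k2, p1, p2, k3] as OpenCV has them; the pictures are not rectified), "eye" and "attitude" of the camera in the world. Camera axes: x right, y down, z forward; pixel columns grow to the right and rows downward; lengths in m; the calibration is good to about 2 mm. A picture is of the moment at which its call begins. There is no depth.
- bot.hand_in(): hands the job in; it is judged then, once.
The state is a dict: "t": time; "q": joint angles; "joint_vel": joint speeds; "joint_torque": joint torques, N m; "eef_pos": TCP position; "tool_rot": TCP orientation; "contact_force": force on the tool from outside, world axes, zero at the start; "torque": the same for the moment, N m; "gripper_width": opening from 0.0 (shut) to 1.0 (fully open); "grasp_force": force on a finger pad.
Only numpy, scipy, OpenCV 4.12 (cv2) and the standard library are available. Lean on these libraries where they do the work, as an engineer would, in place of code of your own. Each camera call takes 0.05 s, during which the arm holds its last target. There are 200 camera calls.

### The job

Shut the open inspection hatch of the stainless tank, then turn its black ball knob clockwise (seen from above) until the spring pin on the knob's arm drops fully into its hole and locks it. The ball is smooth and slips unless it is held across its widest part. Leave the loose flange and the wire brush lying on the tank where they are.

Things in the scene. Friction and masses are not known exactly. Their poses are not given: they have to be found in the camera images.
- tank: shallow stainless tank, 320 (x) x 460 (y) x 110 mm tall, fixed on the table; origin under its centre. On its top: the hatch in the middle (rim 176 mm square, 25 mm high) and two bent pipe stubs, 30 mm thick and rising 75 mm, 150 mm to the +y side
- hinge (a point): middle of the hatch's hinge axis, fixed to the tank, with the tank's axes: z up, y along the hinge axis, and the shut lid lies on the -x side, towards the robot. 28 mm above the tank's flat top, level with the shut lid's lower face
- hatch (a joint): angle of the hatch lid, rad: 0 = lying shut on its seal (stop), growing as it swings up and back about the hinge axis to a stop at 1.65; begins at 1.05 to 1.5. Stiff hinge: it stays where it is left and takes about 1.3 N m (10 N at the ball) to move
- lid_front (a point): middle of the lid's front edge on its upper face. The lid is a stainless tray of 3 mm sheet, 195 mm long from hinge axis to here, 190 mm wide. The ball stands on its outer face, which looks up when shut
- ball (a point): centre of the smooth black ball knob, 50 mm across, on a 16 mm spindle square to the lid. From the hinge point, in the tank's axes and with the lid at angle a, it lies at x = -140 cos a + 78 sin a, y = 0, z = 140 sin a + 78 cos a (mm). The lid can be swung by pushing on the ball with shut fingers; if gripped while the lid swings, the ball rolls and may work out of the fingers
- latch (a joint): angle of the ball knob about its spindle, rad, growing clockwise from above; begins at 0 to 0.25; stiff, 0.4 N m. At 0 the 38 mm tongue under the lid and the arm over it point to the tank's -y; at 1.4 to the lid's front edge (-x), the tongue then being under the hatch's rim. If turned beyond about 0.55 before the lid is shut, the tongue catches on top of the rim
- index_pin (a joint): how far the spring pin in the end of the knob's arm (8 mm thick, 38 mm from the spindle) has dropped, m: 0 = sliding on the latch plate, 0.006 = fully down in the plate's blind 10 mm hole. The hole lies where the knob stands at about 1.40 rad; the pin drops in by itself and then stops the knob both ways
- pin_head (a point): top of the spring pin's 14 mm wide head, on the end of the knob's arm; 40 mm above the lid's outer face while the pin slides on the plate, 34 mm when dropped (the ball's underside is 50 mm above that face). The arm reaches 44 mm from the spindle
- flange: bystander: stainless weld-neck flange, 104 mm across, 28 mm tall, lying on the tank's top on the -y side of the hatch; origin under its centre
- wire_brush: bystander: wooden wire brush, 210 mm long, 35 mm tall, lying on the tank's top behind the hinge, along it; origin at its underside near the middle

How it is judged:
On the way, in this order (a step that is already met when the one before it is completed fails the run):
1. the hatch is shut with the tongue still turned in (value of joint hatch below 0.04 rad and value of joint latch below 0.6 rad), for 0.1 s.
2. the knob has been turned until the pin has dropped into its hole (value of joint hatch below 0.04 rad and value of joint latch above 1.3 rad and value of joint index_pin above 0.0045 m), for 0.2 s.
At the end, for the whole second after the job is handed in: The hatch is shut (within 0.04 rad), the knob stands at 1.3 to 1.5 rad with the spring pin at least 4.5 mm down in its hole, and the flange and the wire brush lie within 30 mm of where they began (all of step 2 and value of joint latch below 1.5 rad); the robot touches nothing.
It fails at once if the flange or the wire brush is shifted by more than 30 mm (distance of any of flange, wire_brush from where it was at the start of the episode above 0.03 m).
It also fails if it takes over 43 s, if anything falls off the work surface, if the arm or the gripper's body presses on something with over 40 N, if the wrist force passes 120 N, or if a joint passes its speed limit or range.

## Working session

There is one attempt and no reset: what is moved stays moved. The work goes in short steps, Python scripts to look and compute and a tool call to move; the robot and the scene stay as the last step left them, time stands still between calls to the robot, and variables do not carry over. Pictures are saved under pics/ and viewed, at most 10 in all, crops included, and the job is handed in when it is done.

Besides the shell and the picture viewer there is one more tool, called after "Call:" as name([rows], argument=value, ...), one row to a line, values as JSON. jog_arm: Moves the arm, as the interface text tells. Its arguments: {"type":"object","properties":{"deltas":{"type":"array"},"newtons":{"type":"number"}},"required":["deltas"]}

```bash
mkdir -p pics
python3 - <<'E'
from station import bot
import cv2
o=bot.get_obs();print({k:o[k] for k in('t','eef_pos','tool_rot','contact_force','gripper_width')},bot.tip_reach)
for n in('scene','top'):
    c=bot.read_camera(n);cv2.imwrite(f'pics/{n}0.png',c['img'][:,:,::-1]);print(n,c['K'],c['dist_coeffs'],c['eye'],c['attitude'])
E
```

```text
{'t': 0.0, 'eef_pos': array([0.1700392 , 0.65265586, 0.25232917]), 'tool_rot': array([-4.13344196e-05,  1.27065421e-01,  9.91893919e-01, -9.11021345e-04]), 'contact_force': array([ 0.72968582, -1.07775078,  0.04839383]), 'gripper_width': 1.0019933130903491} 0.022
scene [[410.9375122    0.         315.54009198]
 [  0.         410.9375122  200.64589493]
 [  0.           0.           1.        ]] [-0.00542721  0.          0.          0.          0.        ] [ 0.61351184 -0.42219689  0.72660728] [-0.30229892  0.95097305  0.05972239 -0.02643594]
top [[503.03397483   0.         314.93506283]
 [  0.         503.03397483 202.88414174]
 [  0.           0.           1.        ]] [-0.070031  0.        0.        0.        0.      ] [ 0.44863236 -0.0244964   1.02116218] [ 0.04155284 -0.70291914  0.70915991 -0.03564089]
```

View pics/scene0.png

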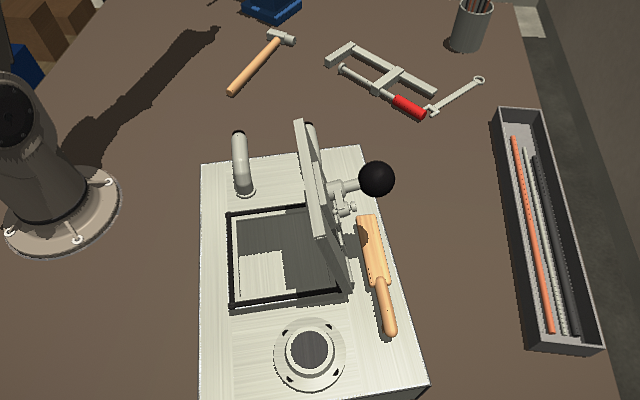

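View pics/top0.png

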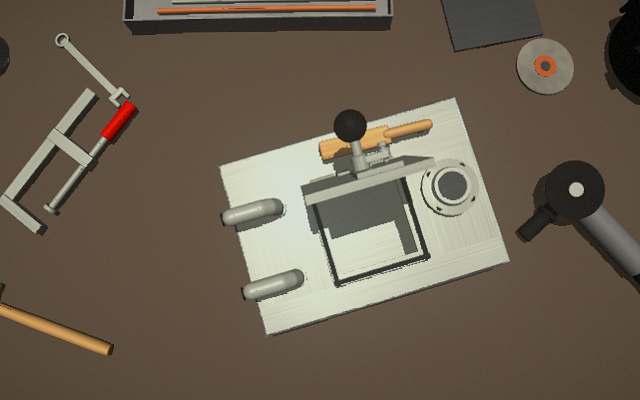

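Top view: tank-top corners are at about (220,167), (457,98), (509,262) and (267,335), with the ball at (350,126). Scene view: the ball is at (377,179). The lid stands steeply open, with the brush behind the hinge and the flange on the -y side.

```bash
cat > h.py <<'E'
from station import bot
import numpy as np, cv2
from scipy.spatial.transform import Rotation as R
from scipy.optimize import least_squares
def rot(q): return R.from_quat([q[1],q[2],q[3],q[0]])
def ray(c,uv):
    p=cv2.undistortPoints(np.array([[uv]],float),c['K'],np.array(c['dist_coeffs']))[0,0]
    return np.array(c['eye']),rot(c['attitude']).apply([p[0],p[1],1])
def plane(c,uv,z):
    e,d=ray(c,uv);return e+d*(z-e[2])/d[2]
def proj(c,P):
    r=rot(c['attitude']).inv();return cv2.projectPoints(r.apply(np.atleast_2d(P)-c['eye']),np.zeros(3),np.zeros(3),c['K'],np.array(c['dist_coeffs']))[0][:,0]
def tri(l):
    A=0;b=0
    for c,uv in l:
        e,d=ray(c,uv);d=d/np.linalg.norm(d);M=np.eye(3)-np.outer(d,d);A=A+M;b=b+M@e
    return np.linalg.solve(A,b)
E
python3 - <<'E'
from h import *
T=bot.read_camera('top');S=bot.read_camera('scene')
C=np.array([plane(T,u,.11) for u in [(220,167),(457,98),(509,262),(267,335)]]);print(C.round(4))
print([np.linalg.norm(C[i]-C[i-1]).round(3) for i in range(4)])
loc=np.array([[.16,.23],[.16,-.23],[-.16,-.23],[-.16,.23]])
f=lambda p:((R.from_euler('z',p[2]).as_matrix()[:2,:2]@loc.T).T+p[:2]-C[:,:2]).ravel()
s=least_squares(f,[.5,0,0]);x,y,w=s.x;print('tank',s.x,np.abs(s.fun).max())
B=tri([(T,(350,126)),(S,(377,179))]);print('ball',B,proj(T,B),proj(S,B))
L=R.from_euler('z',-w).apply(B-[x,y,.138]);print('ball rel tank',L)
# a from z and hinge x unknown: L_z=140 sin a+78 cos a
r=np.hypot(.14,.078);ph=np.arctan2(.078,.14)
for t in (np.arcsin(L[2]/r),np.pi-np.arcsin(min(1,L[2]/r))):
    a=t-ph;print('a',a,'hinge x',L[0]+.14*np.cos(a)-.078*np.sin(a))
E
```

```text
[[ 0.6168  0.1573  0.11  ]
 [ 0.7441 -0.2856  0.11  ]
 [ 0.4374 -0.3684  0.11  ]
 [ 0.3125  0.0701  0.11  ]]
[np.float64(0.317), np.float64(0.461), np.float64(0.318), np.float64(0.456)]
tank [ 0.5277252  -0.1066303   0.27632868] 0.0031748603639260575
ball [ 0.64415662 -0.07168687  0.29073196] [[349.8837767  125.46591822]] [[376.40796827 179.13522588]]
ball rel tank [0.12154788 0.00185235 0.15273196]
a 0.7547191361896125 hinge x 0.17009627983568987
a 1.3702522673785262 hinge x 0.07299948246346911
```

```bash
cat >> h.py <<'E'
X,Y,W=.5277,-.1066,.2763
def w(P): return R.from_euler('z',W).apply(P)+[X,Y,0]
def lidpt(a,hx,l,y,n): # l along lid, n along outward normal
    return w([hx-l*np.cos(a)+n*np.sin(a),y,.138+l*np.sin(a)+n*np.cos(a)])
E
python3 - <<'E'
from h import *
T=bot.read_camera('top');S=bot.read_camera('scene')
def f(p):
    a,hx,n,dy=p
    B=lidpt(a,hx,.14,dy,.078)
    return np.r_[proj(T,B)[0]-[350,126],proj(S,B)[0]-[377,179],
     .5*(proj(S,lidpt(a,hx,.195,.095+dy,n))[0]-[299,119]),.5*(proj(S,lidpt(a,hx,.195,-.095+dy,n))[0]-[321,238]),(n-.008)/.01]
s=least_squares(f,[1.3,.09,.008,0]);print(s.x,s.fun.round(1))
a,hx,n,dy=s.x
im=[T['img'][:,:,::-1].copy(),S['img'][:,:,::-1].copy()]
for c,i in zip((T,S),im):
    P=[lidpt(a,hx,l,y,nn) for nn in(0,.015) for l,y in((0,-.095),(.195,-.095),(.195,.095),(0,.095))]+[lidpt(a,hx,.14,0,.078)]+[w([sx*.088,sy*.088,.135]) for sx in(1,-1) for sy in(1,-1)]
    for k,u in enumerate(proj(c,P)): cv2.circle(i,tuple(int(v) for v in u.round()),2,(0,0,255) if k<9 else (255,0,0),-1)
t=cv2.resize(im[0][80:300,200:500],None,fx=1.8,fy=1.8,interpolation=cv2.INTER_CUBIC);u=cv2.resize(im[1][100:340,200:440][:220],None,fx=1.05,fy=1.8,interpolation=cv2.INTER_CUBIC)
cv2.imwrite('pics/ov.png',np.hstack([t,u]))
E
```

```text
[ 1.30821824e+00  8.19887693e-02 -8.38968782e-04  6.35819141e-04] [ 0.9 -0.9 -0.6 -0.4  0.3  0.1 -0.3 -1.1 -0.9]
```

View pics/ov.png

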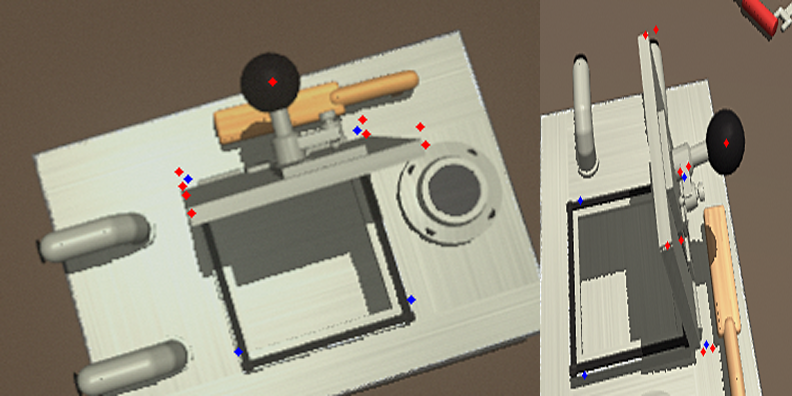

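The overlay shows the lid fit holds: a≈1.31, hinge at tank x≈0.082, and the ball and lid corners match. The rim is offset about -16 mm in x, which agrees with that hinge. Next I work out the push path.

```bash
cat >> h.py <<'E'
def tcp(a,be,hx=.082,gap=0):
    b=np.array([hx-.14*np.cos(a)+.078*np.sin(a),0,.138+.14*np.sin(a)+.078*np.cos(a)])
    return w(b+[(.025+gap)*np.cos(be)+.0145,0,(.025+gap)*np.sin(be)+.022])
E
python3 - <<'E'
from h import *
print('pre',tcp(1.308,0,gap=.025))
A=np.linspace(1.308,-.04,21);p=None
for i,a in enumerate(A):
    q=tcp(a,np.radians(np.interp(a,[0,1.3],[65,0])))
    print(round(a,2),q.round(4),None if p is None else (q-p).round(4));p=q
E
```

```text
pre [ 0.70611863 -0.05600893  0.31545641]
1.31 [ 0.6821 -0.0628  0.3155] None
1.24 [ 0.6719 -0.0657  0.319 ] [-0.0102 -0.0029  0.0036]
1.17 [ 0.6615 -0.0687  0.322 ] [-0.0104 -0.0029  0.003 ]
1.11 [ 0.6509 -0.0717  0.3243] [-0.0106 -0.003   0.0023]
1.04 [ 0.6403 -0.0747  0.3259] [-0.0107 -0.003   0.0015]
0.97 [ 0.6295 -0.0777  0.3267] [-0.0107 -0.003   0.0008]
0.9 [ 0.6188 -0.0808  0.3267] [-0.0107 -0.003   0.    ]
0.84 [ 0.6081 -0.0838  0.326 ] [-0.0107 -0.003  -0.0007]
0.77 [ 0.5974 -0.0868  0.3246] [-0.0106 -0.003  -0.0014]
0.7 [ 0.5869 -0.0898  0.3224] [-0.0105 -0.003  -0.0022]
0.63 [ 0.5766 -0.0927  0.3195] [-0.0103 -0.0029 -0.0029]
0.57 [ 0.5665 -0.0956  0.3159] [-0.0101 -0.0029 -0.0036]
0.5 [ 0.5566 -0.0984  0.3116] [-0.0098 -0.0028 -0.0043]
0.43 [ 0.5471 -0.1011  0.3066] [-0.0095 -0.0027 -0.005 ]
0.36 [ 0.5379 -0.1037  0.301 ] [-0.0092 -0.0026 -0.0056]
0.3 [ 0.5291 -0.1062  0.2947] [-0.0088 -0.0025 -0.0062]
0.23 [ 0.5208 -0.1086  0.2879] [-0.0084 -0.0024 -0.0068]
0.16 [ 0.5129 -0.1108  0.2805] [-0.0079 -0.0022 -0.0074]
0.09 [ 0.5055 -0.1129  0.2726] [-0.0074 -0.0021 -0.0079]
0.03 [ 0.4986 -0.1148  0.2642] [-0.0068 -0.0019 -0.0084]
-0.04 [ 0.4931 -0.1164  0.255 ] [-0.0055 -0.0016 -0.0092]
```

Call:
jog_arm([
  [0,0,0.04,0,0,0,0],
  [0.02,-0.02,0.04,0,0,-0.1,0],
  [0.03,-0.03,0.02,0,0,-0.1,0],
  [0.03,-0.04,0.01,0,0,-0.1,0],
  [0.03,-0.04,0,0,0,-0.1,0],
  [0.03,-0.04,0,0,0,-0.1,0],
  [0.03,-0.04,0,0,0,-0.1,0],
  [0.03,-0.04,0,0,0,-0.1,0],
  [0.03,-0.04,0,0,0,-0.1,0],
  [0.03,-0.04,0,0,0,-0.1,0],
], newtons=40)

```text
t: 1.3
eef_pos: [0.4304, 0.3221, 0.3634]
tool_rot: [-0.0, 0.548, 0.837, 0.0]
contact_force: [-0.2, 0.2, -0.5]
gripper_width: 0.001
grasp_force: 0.0
```

Call:
jog_arm([
  [0.03,-0.038,0.02,0,0,-0.1,0],
  [0.03,-0.038,0.02,0,0,-0.037,0],
  [0.03,-0.038,0,0,0,0,0],
  [0.03,-0.038,0,0,0,0,0],
  [0.03,-0.038,0,0,0,0,0],
  [0.03,-0.037,0,0,0,0,0],
  [0.03,-0.037,0,0,0,0,0],
  [0.03,-0.037,0,0,0,0,0],
  [0.025,-0.037,0,0,0,0,0],
  [0.015,-0.037,0,0,0,0,0],
])

```text
t: 2.3
eef_pos: [0.7082, -0.0487, 0.4005]
tool_rot: [-0.0, 0.602, 0.799, -0.0]
contact_force: [-0.5, 0.8, -0.0]
gripper_width: -0.0
grasp_force: 0.0
```

Call:
jog_arm([
  [0,0,-0.02,0,0,0,0],
  [0,0,-0.03,0,0,0,0],
  [0,0,-0.03,0,0,0,0],
  [0,0,-0.007,0,0,0,0],
  [0,0,0,0,0,0,0],
])

```text
t: 2.8
eef_pos: [0.7063, -0.0471, 0.3133]
tool_rot: [-0.001, 0.602, 0.799, -0.001]
contact_force: [-0.2, -1.2, 0.6]
gripper_width: 0.004
grasp_force: 0.0
```

Run:
```python
from h import *
o=bot.get_obs();print(o['t'],o['eef_pos'],o['tool_rot'],o['contact_force'],o['q'])
cv2.imwrite('pics/s1.png',np.vstack([bot.read_camera(n)['img'][60:320,200:520,::-1] for n in('scene','top')]))
```

```text
2.8 [ 0.70630079 -0.04714672  0.31330006] [-1.00413116e-03  6.01793123e-01  7.98651062e-01 -7.14420809e-04] [-0.21256157 -1.17063908  0.60300398] [-0.3800061   0.53871778  0.5612572   1.42100595 -0.2899891   1.26709229
  0.48386794]
```

View pics/s1.png

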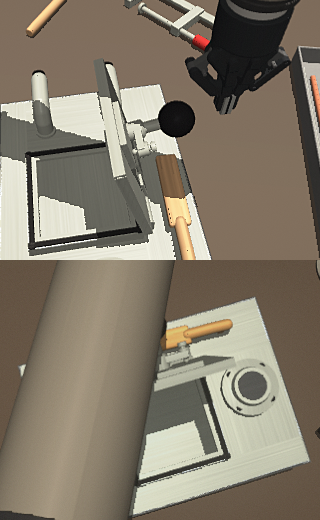

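The fingers are shut and sit about 25 mm behind the ball at its height. The top camera is blocked by the arm. I start pushing.

Call:
jog_arm([
  [0,-0.009,0.002,0,0,0,0],
  [-0.012,-0.0034,0,0,0,0,0],
  [-0.012,-0.0034,0,0,0,0,0],
  [-0.01,-0.003,0.0035,0,0,0,0],
  [-0.01,-0.003,0.003,0,0,0,0],
  [-0.011,-0.003,0.0025,0,0,0,0],
  [-0.011,-0.003,0.0015,0,0,0,0],
  [-0.011,-0.003,0.001,0,0,0,0],
])

```text
t: 3.7
eef_pos: [0.6329, -0.0785, 0.332]
tool_rot: [0.004, 0.602, 0.799, 0.003]
contact_force: [5.9, 2.0, 8.9]
gripper_width: -0.002
grasp_force: 5.1
```

Run:
```python
from h import *
cv2.imwrite('pics/s2.png',np.hstack([bot.read_camera(n)['img'][20:340,100:480,::-1] for n in('scene','wrist')]))
```

```text
(no output)
```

View pics/s2.png

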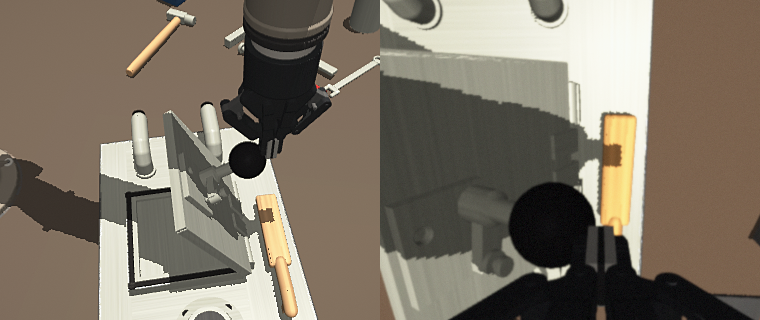

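The lid is swinging: the fingertip bears on the upper back of the ball. I continue along the arc.

Call:
jog_arm([
  [-0.011,-0.003,-0.002,0,0,0,0],
  [-0.011,-0.003,-0.002,0,0,0,0],
  [-0.011,-0.003,-0.002,0,0,0,0],
  [-0.0105,-0.003,-0.0025,0,0,0,0],
  [-0.01,-0.003,-0.003,0,0,0,0],
  [-0.01,-0.003,-0.0035,0,0,0,0],
])

```text
t: 4.4
eef_pos: [0.5678, -0.0972, 0.3158]
tool_rot: [0.003, 0.602, 0.798, 0.002]
contact_force: [1.2, 0.6, 6.0]
gripper_width: -0.001
grasp_force: 2.4
```

Run:
```python
from h import *
cv2.imwrite('pics/s3.png',np.hstack([bot.read_camera(n)['img'][20:340,100:480,::-1] for n in('scene','wrist')]))
```

```text
(no output)
```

View pics/s3.png

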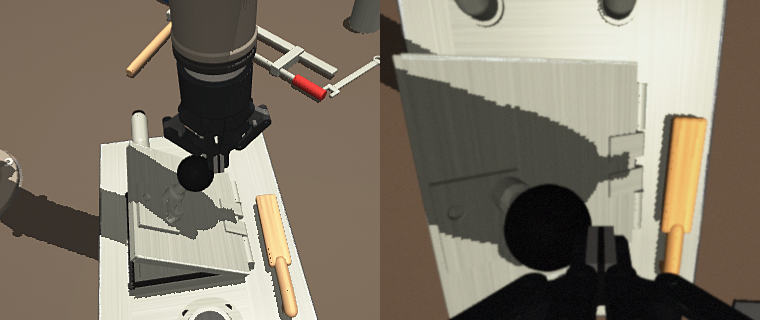

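The lid is most of the way down and the finger is still on the ball's upper back.

Call:
jog_arm([
  [-0.011,-0.003,-0.0043,0,0,0,0],
  [-0.0105,-0.003,-0.005,0,0,0,0],
  [-0.01,-0.003,-0.0056,0,0,0,0],
  [-0.009,-0.0025,-0.0062,0,0,0,0],
  [-0.0085,-0.0024,-0.0068,0,0,0,0],
  [-0.008,-0.0022,-0.0074,0,0,0,0],
  [-0.0075,-0.002,-0.008,0,0,0,0],
])

```text
t: 5.2
eef_pos: [0.5009, -0.1146, 0.2686]
tool_rot: [-0.0, 0.602, 0.799, -0.0]
contact_force: [0.6, 0.2, 1.3]
gripper_width: -0.002
grasp_force: 0.9
```

Call:
jog_arm([
  [-0.004,-0.001,-0.007,0,0,0,0],
  [-0.002,0,-0.006,0,0,0,0],
  [0,0,-0.003,0,0,0,0],
])

```text
t: 5.5
eef_pos: [0.4954, -0.1152, 0.2527]
tool_rot: [-0.0, 0.602, 0.799, -0.0]
contact_force: [0.9, 0.3, 1.7]
gripper_width: 0.003
grasp_force: 0.7
```

Run:
```python
from h import *
cv2.imwrite('pics/s4.png',np.hstack([bot.read_camera(n)['img'][20:340,100:480,::-1] for n in('scene','wrist')]))
```

```text
(no output)
```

View pics/s4.png

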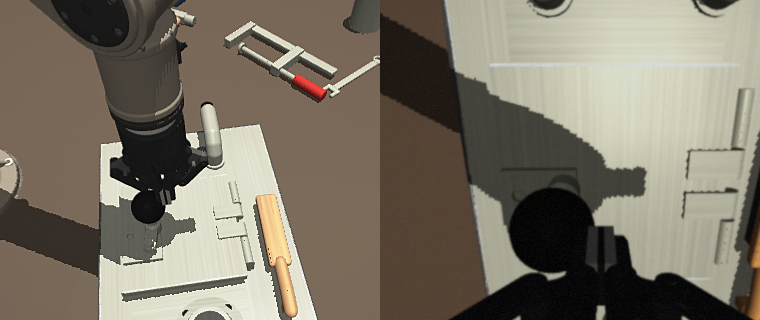

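The lid looks shut or nearly so. I'll press it home from right above the ball.

Call:
jog_arm([
  [0,0,0.03,0,0,0,0],
  [-0.011,-0.003,0,0,0,0,0],
  [-0.011,-0.003,0,0,0,0,0],
  [0,0,-0.008,0,0,0,0],
  [0,0,-0.006,0,0,0,0],
  [0,0,0,0,0,0,0],
])

```text
t: 6.2
eef_pos: [0.4731, -0.121, 0.2679]
tool_rot: [-0.001, 0.602, 0.799, -0.001]
contact_force: [-0.2, -0.6, 0.5]
gripper_width: -0.001
grasp_force: 0.0
```

Call:
jog_arm([
  [0,0,-0.003,0,0,0,0],
  [0,0,-0.003,0,0,0,0],
  [0,0,-0.002,0,0,0,0],
])

```text
t: 6.5
eef_pos: [0.4743, -0.1216, 0.2622]
tool_rot: [0.0, 0.602, 0.799, 0.0]
contact_force: [-7.4, 1.6, 21.0]
gripper_width: -0.003
grasp_force: 10.9
```

Call:
jog_arm([
  [0,0,-0.002,0,0,0,0],
  [0,0,0,0,0,0,0],
  [0,0,0,0,0,0,0],
])

```text
t: 6.8
eef_pos: [0.4744, -0.1217, 0.262]
tool_rot: [0.0, 0.602, 0.798, 0.001]
contact_force: [-10.6, 2.3, 26.8]
gripper_width: 0.003
grasp_force: 13.1
```

Call:
jog_arm([
  [0,0,0.03,0,0,0.1,0],
  [0,0,0.04,0,0,0.14,1],
  [0,0,0,0,0,0.14,1],
  [0,0,0,0,0,0.14,1],
  [0,0,0,0,0,0,1],
  [0,0,0,0,0,0,1],
])

```text
t: 7.4
eef_pos: [0.4738, -0.1214, 0.3292]
tool_rot: [-0.0, 0.378, 0.926, -0.0]
contact_force: [0.4, 0.3, -0.5]
gripper_width: 0.846
grasp_force: 0.0
```

Run:
```python
from h import *
o=bot.get_obs();print(o['q'].round(3),o['eef_pos'],o['gripper_width'])
C=bot.read_camera('wrist');S=bot.read_camera('scene')
for n,c in(('w',C),('s',S)):
    m=(c['img'].max(2)<40).astype(np.uint8)
    n_,l,st,ce=cv2.connectedComponentsWithStats(m);print(n,[(st[i].tolist(),ce[i].round(1).tolist()) for i in range(1,n_) if st[i,4]>300])
print('pred ball',proj(C,w([-.058,0,.216])),proj(S,w([-.058,0,.216])))
cv2.imwrite('pics/s5.png',np.hstack([S['img'][120:360,100:420,::-1],C['img'][120:360,100:580,::-1]]))
```

```text
[-0.411  0.089  0.581  1.92  -0.053  1.148  0.985] [ 0.47377179 -0.12140992  0.32920806] 0.8464947705160373
w [([147, 0, 124, 155, 7511], [218.2, 51.5]), ([466, 88, 34, 33, 349], [477.2, 104.8]), ([284, 169, 59, 60, 2677], [312.9, 199.2]), ([55, 214, 585, 186, 43763], [357.3, 343.2]), ([0, 306, 22, 43, 460], [9.2, 324.3])]
s [([162, 54, 127, 152, 8071], [221.7, 129.1]), ([14, 180, 74, 45, 309], [58.0, 212.4]), ([230, 211, 35, 34, 889], [247.1, 227.7])]
pred ball [[317.38998435 203.77543221]] [[250.97025936 227.0148428 ]]
```

View pics/s5.png

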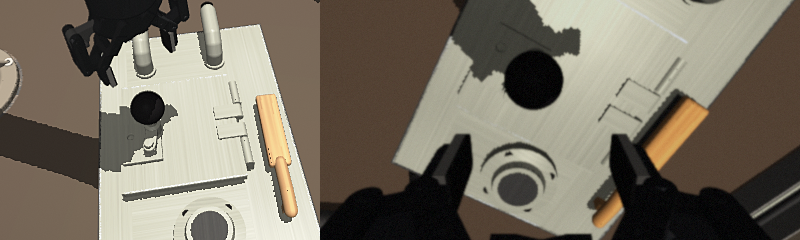

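Wrist view: the ball is at about (313,199). Scene view: it is at (247,228). The lid lies flat and the pin arm still points to -y.

Run:
```python
from h import *
C=bot.read_camera('wrist');S=bot.read_camera('scene');T=bot.read_camera('top')
print(plane(C,(313,198.7),.216),plane(S,(247,227.7),.216),tri([(C,(313,198.7)),(S,(247,227.7))]))
```

```text
[ 0.46612107 -0.12188993  0.216     ] [ 0.46638859 -0.1242753   0.216     ] [ 0.46617575 -0.12271083  0.21379607]
```

Call:
jog_arm([
  [-0.008,-0.0015,-0.01,0,0,0.05,1],
  [0,0,-0.03,0,0,0.05,1],
  [0,0,-0.03,0,0,0,1],
  [0,0,-0.03,0,0,0,1],
  [0,0,-0.016,0,0,0,1],
  [0,0,0,0,0,0,1],
], newtons=100)

```text
t: 8.25
eef_pos: [0.4643, -0.1227, 0.2115]
tool_rot: [-0.002, 0.33, 0.944, -0.001]
contact_force: [-0.8, 0.4, -0.3]
gripper_width: 1.001
grasp_force: 0.0
```

Call:
jog_arm([
  [0,0,0,0,0,0,0],
  [0,0,0,0,0,0,0],
  [0,0,0,0,0,0,0],
  [0,0,0,0,0,0,0],
  [0,0,0,0,0,0,0],
  [0,0,0,0,0,0,0],
], newtons=100)

```text
t: 8.85
eef_pos: [0.4667, -0.1231, 0.2152]
tool_rot: [0.001, 0.33, 0.944, 0.001]
contact_force: [-3.0, -0.0, 8.0]
gripper_width: 0.552
grasp_force: 101.0
```

Call:
jog_arm([
  [0,0,0,0,0,-0.08,0],
  [0,0,0,0,0,-0.1,0],
  [0,0,0,0,0,-0.1,0],
  [0,0,0,0,0,-0.1,0],
  [0,0,0,0,0,-0.1,0],
], newtons=120)

```text
t: 9.35
eef_pos: [0.4668, -0.123, 0.2153]
tool_rot: [0.001, 0.546, 0.838, 0.001]
contact_force: [-2.3, 1.0, 10.0]
gripper_width: 0.548
grasp_force: 121.1
```

Run:
```python
from h import *
o=bot.get_obs();print(o['torque'],o['contact_force'],o['q'].round(2))
S=bot.read_camera('scene');C=bot.read_camera('wrist')
cv2.imwrite('pics/s6.png',np.hstack([cv2.resize(S['img'][180:300,200:320,::-1],(360,360),interpolation=cv2.INTER_CUBIC),cv2.resize(C['img'][100:300,200:440,::-1],(430,360))]))
```

```text
[0.01619332 0.68162158 0.47392686] [-2.30389442  1.03279123 10.01907881] [-0.43  0.23  0.65  2.08 -0.18  0.88  0.74]
```

View pics/s6.png

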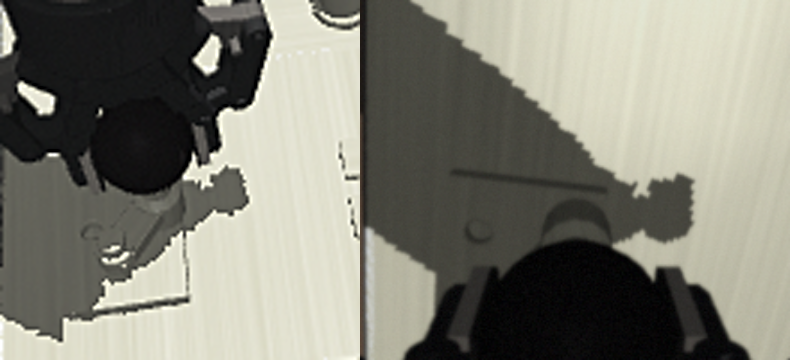

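Torque about z is 0.47 N m, the knob's own stiffness, and the arm has swung toward the front hole at about crop (90,232). The grip holds, so I keep turning.

Call:
jog_arm([
  [0,0,0,0,0,-0.1,0],
  [0,0,0,0,0,-0.1,0],
  [0,0,0,0,0,-0.1,0],
  [0,0,0,0,0,-0.1,0],
  [0,0,0,0,0,-0.1,0],
  [0,0,0,0,0,-0.08,0],
])

```text
t: 10.05
eef_pos: [0.467, -0.123, 0.2153]
tool_rot: [0.001, 0.762, 0.647, 0.001]
contact_force: [-2.5, 1.1, 9.5]
gripper_width: 0.551
grasp_force: 121.2
```

```bash
cat > st.py <<'E'
from h import *
o=bot.get_obs();q=o['tool_rot'];print(o['t'],o['torque'].round(2),o['contact_force'].round(1),o['q'].round(2),'yaw',2*np.arctan2(q[2],q[1]),o['gripper_width'])
E
python3 st.py
```

```text
10.05 [0.1  0.6  0.44] [-2.5  1.1  9.5] [-0.53  0.25  0.77  2.08 -0.23  0.89  0.21] yaw 1.4074411887588127 0.5508079116315225
```

Call:
jog_arm([
  [0,0,0,0,0,-0.04,0],
  [0,0,0,0,0,-0.04,0],
])

```text
t: 10.25
eef_pos: [0.467, -0.123, 0.2153]
tool_rot: [0.001, 0.787, 0.617, 0.001]
contact_force: [-2.8, 0.1, 10.0]
gripper_width: 0.546
grasp_force: 121.1
```

```bash
python3 st.py
```

```text
10.25 [0.12 0.58 0.36] [-2.8  0.1 10. ] [-0.54  0.25  0.79  2.08 -0.23  0.89  0.14] yaw 1.3293906187176514 0.5458574838197292
```

Call:
jog_arm([
  [0,0,0,0,0,-0.03,0],
  [0,0,0,0,0,-0.03,0],
])

```text
t: 10.45
eef_pos: [0.467, -0.123, 0.2153]
tool_rot: [0.001, 0.805, 0.593, 0.001]
contact_force: [-2.3, -0.3, 10.3]
gripper_width: 0.548
grasp_force: 121.3
```

```bash
python3 st.py
```

```text
10.45 [0.16 0.58 0.36] [-2.3 -0.3 10.3] [-0.55  0.26  0.8   2.08 -0.24  0.89  0.09] yaw 1.2693429407987595 0.5484352331714163
```

Call:
jog_arm([
  [0,0,0,0,0,-0.03,0],
  [0,0,0,0,0,-0.03,0],
])

```text
t: 10.65
eef_pos: [0.4671, -0.123, 0.2153]
tool_rot: [0.001, 0.823, 0.569, 0.001]
contact_force: [-3.0, 0.7, 9.8]
gripper_width: 0.544
grasp_force: 121.3
```

```bash
python3 st.py
```

```text
10.65 [0.1  0.58 0.39] [-3.   0.7  9.8] [-0.56  0.26  0.82  2.08 -0.24  0.89  0.03] yaw 1.2099867502734813 0.5440163904642794
```

Call:
jog_arm([
  [0,0,0,0,0,-0.03,0],
  [0,0,0,0,0,-0.03,0],
])

```text
t: 10.85
eef_pos: [0.4671, -0.1231, 0.2153]
tool_rot: [0.001, 0.839, 0.545, 0.001]
contact_force: [-3.5, -1.0, 10.2]
gripper_width: 0.547
grasp_force: 121.5
```

```bash
python3 st.py
```

```text
10.85 [-0.05  0.53  1.57] [-3.5 -1.  10.2] [-0.57  0.26  0.83  2.08 -0.25  0.89 -0.02] yaw 1.1524486952148245 0.5470919852732069
```

The torque jumped from 0.4 to 1.57 N m, so the pin has dropped and stops the knob. I ease back, release and lift clear.

Call:
jog_arm([
  [0,0,0,0,0,0.03,0],
  [0,0,0,0,0,0,0],
  [0,0,0,0,0,0,1],
  [0,0,0,0,0,0,1],
  [0,0,0,0,0,0,1],
  [0,0,0,0,0,0,1],
  [0,0,0,0,0,0,1],
])

```text
t: 11.55
eef_pos: [0.4657, -0.1229, 0.2134]
tool_rot: [-0.0, 0.831, 0.556, -0.0]
contact_force: [-0.2, -0.5, 1.1]
gripper_width: 1.003
grasp_force: 0.0
```

Call:
jog_arm([
  [0,0,0.02,0,0,0,1],
  [0,0,0.04,0,0,0,1],
  [0,0,0.04,0,0,0,1],
  [0.04,0,0.02,0,0,0,1],
  [0.04,0,0,0,0,0,1],
  [0.02,0,0,0,0,0,1],
  [0,0,0,0,0,0,1],
])

```text
t: 12.25
eef_pos: [0.5682, -0.122, 0.3329]
tool_rot: [0.001, 0.83, 0.557, -0.001]
contact_force: [0.3, -0.2, 0.1]
gripper_width: 0.994
grasp_force: 0.0
```

```bash
python3 st.py
python3 - <<'E'
from h import *
S=bot.read_camera('scene');C=bot.read_camera('wrist')
cv2.imwrite('pics/s7.png',np.hstack([cv2.resize(S['img'][180:300,200:320,::-1],(390,390),interpolation=cv2.INTER_CUBIC),cv2.resize(C['img'][:,120:520,::-1],(400,390))]))
E
```

```text
12.25 [0.03 0.01 0.  ] [ 0.3 -0.2  0.1] [-0.56  0.33  0.87  1.73 -0.27  1.2  -0.02] yaw 1.181847157788384 0.9938300489673856
```

View pics/s7.png

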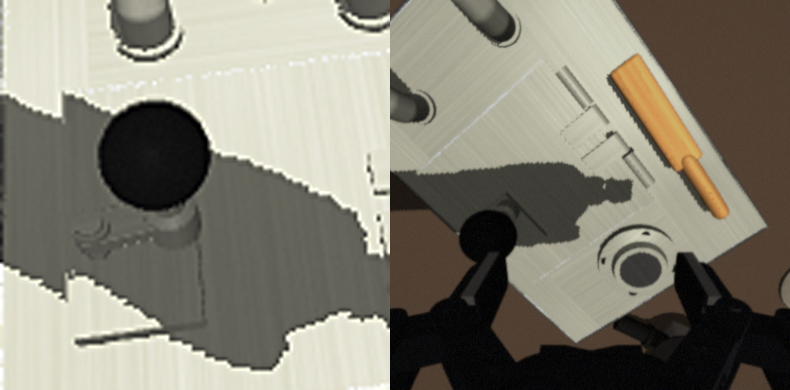

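The arm now points to the lid's front, with the pin head at crop (92,240) over where the hole was. The lid is flat, and the flange and brush look undisturbed. I hand in.

```bash
python3 -c "
from station import bot
print(bot.hand_in())"
```

```text
the job is handed in; nothing more can be done
None
```

I shut the hatch, turned the knob clockwise until the spring pin stopped it (torque rose from 0.4 to 1.6 N m), and handed the job in at about 12 s of the 43 s limit; the flange and wire brush look undisturbed, but the hand-in gave no verdict.

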